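# Put the desk things into the organiser trays cut to their outlines

## Task

Tidy the desk: put the film canister, the lens cap, the remote control and the pen each into the wooden organiser tray whose recess matches its outline, so that each lies (or, for the canister, stands) flat on the floor of its own recess, the same way up as you found it. Leave the phone and the mouse where they are.

Things in the scene. Friction and masses are not known exactly. Their poses are not given: they have to be found in the camera images.
- film_can_center (a point): Film canister: upright black cylinder with a grey lid, 52 mm tall; body 31 mm in diameter up to 44 mm, lid 34 mm in diameter above. This point is its centre, 26 mm above its underside; z is its own axis, up. About 30 g. May start anywhere among the other things on the front of the desk; not fixed.
- lens_cap_center (a point): Lens cap: flat black disc 56 mm in diameter, 10 mm thick, lying on the desk. This point is its centre, 5 mm above its underside; z is up. About 12 g. May start anywhere among the other things on the front of the desk; not fixed.
- remote_center (a point): Remote control: black bar with small grey round buttons, 100 mm along its own x, 36 mm along y, 12 mm thick. This point is its centre, 6 mm above its underside; z is up. About 60 g. May start anywhere among the other things on the front of the desk; not fixed.
- pen_center (a point): Black ballpoint pen lying flat: 150 mm along its own y, barrel 8 to 10 mm wide along x, 9 to 12 mm tall; it does not roll. This point is on the barrel at mid-length, 5 mm above its underside; z is up. About 11 g. May start anywhere among the other things on the front of the desk; not fixed.
- can_tray_floor (a point): Tray for the film canister, 70 x 70 mm, with the smaller round recess, 50 mm in diameter. Fixed to the desk; a light-wood rectangle 7 mm thick with one grey-lined recess 4 mm deep (its floor 3 mm above the desk). This point is the centre of the recess floor; z is up
- cap_tray_floor (a point): Tray for the lens cap, 90 x 90 mm, with the larger round recess, 72 mm in diameter. Fixed to the desk; a light-wood rectangle 7 mm thick with one grey-lined recess 4 mm deep (its floor 3 mm above the desk). This point is the centre of the recess floor; z is up
- remote_tray_floor (a point): Tray for the remote, 130 mm along its own x by 66 mm, with an oblong recess 116 mm along x by 52 mm along y; the remote may lie in it either way round. Fixed to the desk; a light-wood rectangle 7 mm thick with one grey-lined recess 4 mm deep (its floor 3 mm above the desk). This point is the centre of the recess floor; z is up
- pen_tray_floor (a point): Tray for the pen, 178 mm along its own y by 40 mm, with a long narrow recess 166 mm along y by 26 mm along x; the pen may lie in it either way round. Fixed to the desk; a light-wood rectangle 7 mm thick with one grey-lined recess 4 mm deep (its floor 3 mm above the desk). This point is the centre of the recess floor; z is up
- phone_center (a point): Bystander: black phone lying face up, 147 mm along its own x, 71 mm along y, 9 mm thick; loose. This point is its centre. Leave it where it is.
- mouse_center (a point): Bystander: dark blue computer mouse, 109 mm along its own x, 67 mm along y, 35 mm tall; loose. This point is its centre. Leave it where it is.
Things that resemble listed ones, but are neither listed nor needed, are in the scene too. What is shaped like the part that bears can_tray_floor but yellow is not meant.

How it is judged:
By the outcome, as a careful person would: the job done as asked, in the order asked, and still so for the second after the job is handed in, with the robot touching nothing.
It also fails if it takes over 120 s, if anything falls off the work surface, if the arm or the gripper's body presses on something with over 40 N, if the wrist force passes 120 N, or if a joint passes its speed limit or range.

## Robot

A 6-joint arm with a two-finger parallel gripper is mounted at the origin on a cart in front of the work surface, level with it; the furniture and walls round the work are solid. World frame = base frame: x ahead of the robot, y to its left, z up, the work surface at z = 0. Lengths are in mm, angles in degrees, forces in N, time in s.
With the tool pointing down it reaches from about 250 to 775 mm from the base axis. Payload 8.9 kg.
Tool frame: the origin (TCP) lies midway between the tips of the shut fingers; the grasp point (between the pads) lies 19 mm behind it (pinch_z is the distance from the TCP to the grasp point, in mm); z points along the fingers, y is the line along which they close (so a half turn about z gives the same grasp; the last joint's range is limited). The gripper opens to 85 mm and grips with 20 to 120 N. Pads are 22 mm wide; open, the fingers measure 114 mm over their backs; the gripper's body (76 mm by 85 mm) begins 54 mm behind the grasp point. The pads swing forward as they close: fully open they stand 13 mm farther back than shut.
Start: joints at [-75.877, 16.656, -8.789, 64.555, 0, 82.019], TCP at [197.559, -486.409, 231.305] pointing down, gripper open.
Joint ranges: [-144.48, 144.48], [-52.06, 99.96], [-74.48, 78.29], [-112.23, 115.85], [-86.99, 84.42], [-180, 180]. Speed limits (degrees/s): [127.2, 127.2, 159.86, 180, 180, 180].

## Interface

Orientations are given as a 3x3 rotation matrix whose columns are the frame's x, y, z axes.
In Python, from rig import * gives the robot as it stands.
- The arm moves only by the shell command python3 -m jog 'ROWS' [FORCE]. ROWS is text: rows parted by semicolons, each of 7 numbers parted by spaces: the shift along the tool's x, y, z in m, then the turn, a rotation vector about the tool's x, y, z in degrees, then the finger opening in m, from 0 to 0.0854. A call has 1 to 10 rows; each row shifts and turns the commanded pose from where the row before left it, along the tool's axes as they then stand; what a row does not reach is not made up. A row lasts 1/10 s, in which the tool goes at most 50 mm and 8.59 degrees, less where a joint would pass 70% of its speed; a pose out of reach is approached as far as the arm can. A call is refused whole if a number of a shift passes 0.05 or a number of a turn 8.59, either way. A call with a gripper value outside its range is refused whole. The fingers move at their own pace and stop on an object; FORCE is the grip in N (left out, the last holds). Time passes only in rows, so rows that do not move let the fingers close. It gives the time, the measured TCP pose, the force, the opening and the grip force at its end, in the units of the state.
- state(): the state, without advancing time (a new reading comes with each control period).
- get_image(name): name is "side" or "top"; returns a dict with "img" (480x640x3 uint8, red, green, blue), "mtx" (3x3 intrinsics, pixels), "R" (3x3) and "t" (3): a world point X has camera coordinates R X + t. Camera axes: x right, y down, z forward; pixel columns grow to the right and rows downward; lengths in mm; the calibration is good to about 2 mm. A picture is of the moment at which its call begins. There is no depth.
- hand_in(): hands the job in; it is judged then, once.
Trained networks look in a picture, given as the dict that the camera call returned (one of the last four; its "shot" number tells which), for a name from the list of things; names that differ only in an ending like _2 or _b are one class to them, and where a whole thing is asked for, a point or a joint stands for the part that bears it (a point fixed in the world has none). Each returns a list of dicts, best first, with "conf" (0 to 1); they miss things now and then, are a little off and sometimes report something else, mostly with a low value. They report only what shows in the picture. A call takes as long as a camera call. They do not tell look-alikes from the thing itself.
- find_in(name, picture): "extent" ([left, top, width, height] in pixels, round what is visible of it).
- tip_of(name, picture): "xy" ([column, row] in pixels: a listed point, or the origin of a listed thing).
The state is a dict: "t": time; "q": joint angles; "dq": joint speeds; "joint_efforts": joint torques, N m; "tool_pos": TCP position; "tcp_rot": TCP orientation; "force": force on the tool from outside, world axes, zero at the start; "moment": the same for the moment, N m; "grip_width": opening from 0.0 (shut) to 1.0 (fully open); "finger_force": force on a finger pad.
Only numpy, scipy, OpenCV 4.12 (cv2) and the standard library are available. Lean on these libraries where they do the work, as an engineer would, in place of code of your own. Each camera call takes 0.05 s, during which the arm holds its last target. There are 200 camera calls.

## Working session

There is one attempt and no reset: what is moved stays moved. The work goes in short steps, Python scripts to look and compute and a shell command to move; the robot and the scene stay as the last step left them, time stands still between calls to the robot, and variables do not carry over. Pictures are saved under pics/ and viewed, at most 14 in all, crops included, and the job is handed in when it is done.

```bash
ls; mkdir -p pics
cat > h.py <<'E'
from rig import *
import numpy as np, cv2
def ray(p,uv,z):
    d=p["R"].T@np.linalg.inv(p["mtx"])@np.array([uv[0],uv[1],1.]); c=-p["R"].T@p["t"]
    return c+d*(z-c[2])/d[2]
def proj(p,X):
    x=p["mtx"]@(p["R"]@np.array(X,float)+p["t"]); return x[:2]/x[2]
def save(p,n,box=None,s=1):
    im=p["img"][:,:,::-1]
    if box: im=im[box[1]:box[3],box[0]:box[2]]
    cv2.imwrite("pics/"+n,cv2.resize(im,None,fx=s,fy=s,interpolation=cv2.INTER_CUBIC))
E
python3 - <<'E'
from h import *
np.set_printoptions(precision=1,suppress=True)
t=get_image("top");s=get_image("side")
save(t,"top0.png");save(s,"side0.png")
print("cam",-t["R"].T@t["t"],-s["R"].T@s["t"])
Z=dict(film_can_center=26,lens_cap_center=5,remote_center=6,pen_center=5,can_tray_floor=3,cap_tray_floor=3,remote_tray_floor=3,pen_tray_floor=3,phone_center=4,mouse_center=17)
for n,z in Z.items():
    for p,l in ((t,"top"),(s,"side")):
        for d in tip_of(n,p)[:3]: print(n,l,np.array(d["xy"]),round(d["conf"],2),ray(p,d["xy"],z)[:2])
st=state();print(st["tool_pos"],st["tcp_rot"],st["grip_width"])
E
```

```text
pics
cam [ 438.1   14.3 1204.2] [  153.5 -1065.5  1006. ]
film_can_center top [483.9 277.3] 0.83 [ 427.1 -401.5]
film_can_center top [406.  222.6] 0.37 [ 562.6 -220.7]
film_can_center side [344.5 367.4] 0.61 [ 421.4 -388.9]
lens_cap_center top [337.1 280.5] 0.64 [428.5 -52.8]
lens_cap_center side [300.5 269.8] 0.71 [426.8 -39.3]
remote_center top [260.1 282.8] 0.67 [427.9 132.8]
remote_center side [289.2 229.4] 0.76 [445.4 134.8]
remote_center side [302.3 271.8] 0.17 [428.8 -49.3]
pen_center top [405.  224.6] 0.57 [ 560.  -222.2]
pen_center side [323.3 312.1] 0.74 [ 435.7 -202.9]
pen_center side [374.  303.7] 0.5 [ 564.3 -218.2]
pen_center side [351.3 262.4] 0.21 [565.6 -57.2]
can_tray_floor top [139.9 281.7] 0.76 [438.1 421.6]
can_tray_floor top [335.5 226.1] 0.73 [560.7 -52.8]
can_tray_floor top [402.1 223.5] 0.46 [ 563.1 -215.6]
can_tray_floor side [350.6 262.4] 0.97 [564.6 -54.6]
can_tray_floor side [263.4 173.1] 0.71 [447.4 455.7]
cap_tray_floor top [474.9 219.5] 0.84 [ 568.5 -394.5]
cap_tray_floor side [406.  359.3] 0.59 [ 566.7 -398. ]
cap_tray_floor side [274.7 199.3] 0.48 [444.7 298. ]
remote_tray_floor top [186.4 283.7] 0.96 [430.4 310.2]
remote_tray_floor side [276.1 202.6] 0.6 [444.3 279.6]
pen_tray_floor top [258.8 225.3] 0.89 [567.3 133.7]
pen_tray_floor side [328.8 221.9] 0.97 [567.2 133. ]
phone_center top [190.9 222.7] 0.62 [577.6 297.9]
phone_center side [314.  189.3] 0.77 [577.6 307. ]
mouse_center top [407.4 278.9] 0.62 [ 428.  -220.6]
mouse_center side [302.3 270.2] 0.74 [427.6 -54.6]
mouse_center side [323.  313.5] 0.72 [ 430.1 -217.3]
[ 197.5 -486.4  231.3] [[ 0.9  0.4 -0. ]
 [ 0.4 -0.9 -0. ]
 [-0.  -0.  -1. ]] 0.9966995693337058
```

View pics/top0.png

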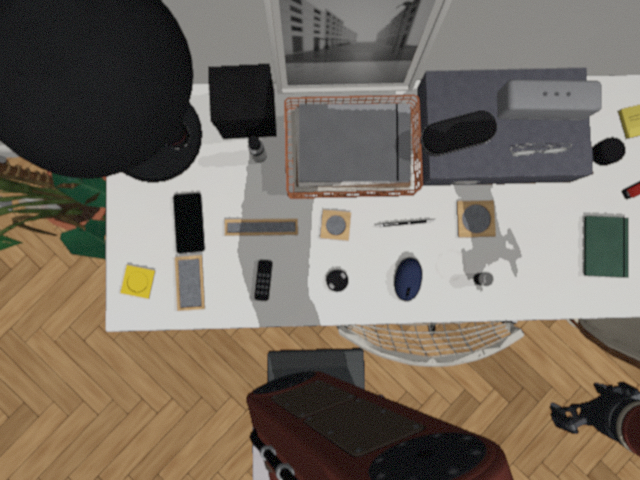

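View pics/side0.png

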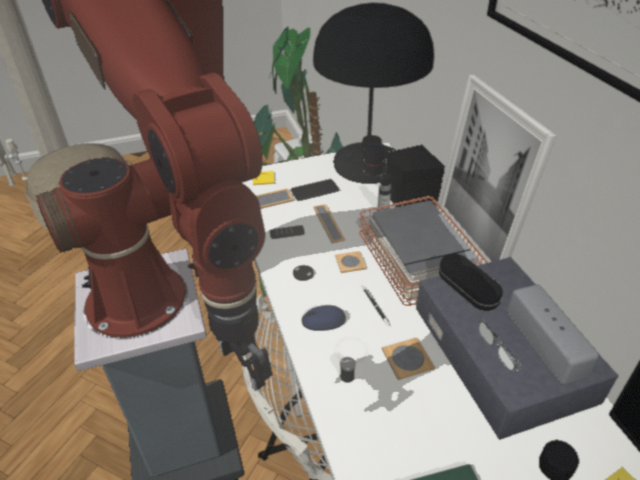

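Top view: canister (483,279), lens cap (337,280), remote (264,280), pen (405,222); trays: can (336,225), cap (476,218), remote (190,282), pen (261,227). Look-alikes: yellow tray (138,281), black round object (608,150), bottle (257,148), and a faint pale ring at (445,262). I'll use the items on the front of the desk and check them in a crop.

Run:
```python
from h import *
np.set_printoptions(precision=1,suppress=True)
t=get_image("top");s=get_image("side")
a=cv2.resize(t["img"][195:315,320:520],None,fx=4,fy=4,interpolation=cv2.INTER_CUBIC)
cv2.imwrite("pics/c1.png",a[:,:,::-1]); save(s,"c2.png",(250,200,450,350),4)
g=cv2.cvtColor(t["img"],cv2.COLOR_RGB2GRAY).astype(int); hsv=cv2.cvtColor(t["img"],cv2.COLOR_RGB2HSV)
def blob(n,box,m,z):
    x0,y0,x1,y1=box; k=np.zeros(m.shape,np.uint8);k[y0:y1,x0:x1]=m[y0:y1,x0:x1]
    N,L,S,C=cv2.connectedComponentsWithStats(k); i=1+np.argmax(S[1:,4])
    ys,xs=np.where(L==i); P=np.array([ray(t,(u,v),z)[:2] for u,v in zip(xs,ys)],np.float32)
    r=cv2.minAreaRect(P); w,V=np.linalg.eigh(np.cov(P.T)); d=V[:,1]
    print(n,S[i],"mean",P.mean(0),"rect",np.array(r[0]),np.array(r[1]),"axis ang",np.degrees(np.arctan2(d[1],d[0])))
dark=(g<75)
blob("remote",(245,252,282,308),dark,12)
blob("cap",(322,262,355,298),dark,10)
blob("pen",(368,208,440,234),(g<130),8)
blob("can",(468,265,500,292),(g<110),26)
wood=(hsv[:,:,1]>70)&(hsv[:,:,0]<25)
for n,b in dict(cantray=(310,200,360,250),captray=(445,190,505,245),remtray=(165,248,215,315),pentray=(215,210,310,245)).items(): blob(n,b,wood,7)
```

```text
remote [255 260  17  41 560] mean [434.8 125.3] rect [434.9 125.5] [34.1 96.4] axis ang 172.71294010039176
cap [327 270  21  21 301] mean [430.2 -51.5] rect [429.8 -52.3] [48.1 47.9] axis ang -139.34895978130857
pen [382 219  45   8 168] mean [ 565.5 -220.8] rect [ 565.4 -219.8] [  9.7 107.8] axis ang 93.42206846270555
can [473 273  19  13 178] mean [ 424.9 -396.3] rect [ 423.2 -396.8] [43.2 28.5] axis ang 87.39798653522641
cantray [321 210  29  30 458] mean [564.2 -51.3] rect [564.2 -51.7] [67.3 67.7] axis ang -156.2271737544018
captray [457 201  38  36 657] mean [ 570.7 -393.9] rect [ 570.5 -394.9] [90.2 85.9] axis ang 82.27308842082488
remtray [175 256  29  54 383] mean [435.1 302.1] rect [433.6 302.2] [127.1  63.4] axis ang -177.054241452094
pentray [225 219  73  16 417] mean [563.8 126.5] rect [563.8 128. ] [174.4  36.6] axis ang 89.14715845305908
```

View pics/c1.png

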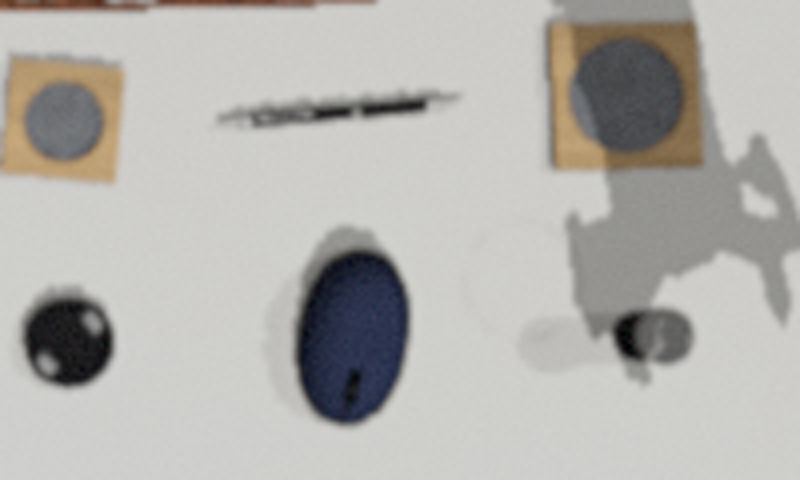

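View pics/c2.png

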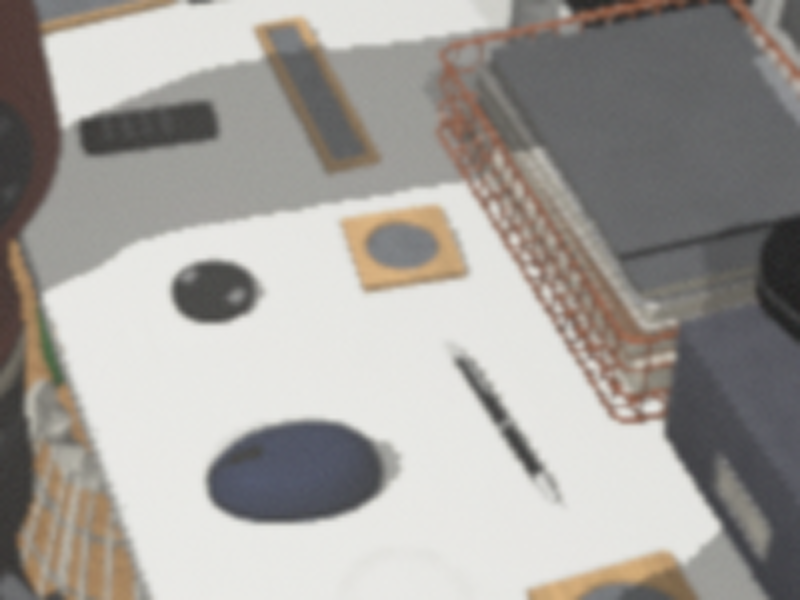

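The crop confirms the choices: can lid about (486,279), cap (337,280), pen ends (374,225.5) and (435,219). The pale ring is only a mark on the desk. Now I'll work out the target positions and the first move.

```bash
cat >> h.py <<'E'
np.set_printoptions(precision=4,suppress=True)
def plan(x,y,z,ang):
    """shift in tool axes (m) AFTER turning to closing-direction angle ang (deg, mod 180); turn about tool z"""
    s=state();R=np.array(s["tcp_rot"]);p=np.array(s["tool_pos"])
    a=np.degrees(np.arctan2(R[1,1],R[0,1])); d=(ang-a+90)%180-90
    c,n=np.cos(np.radians(a+d)),np.sin(np.radians(a+d)); ty=np.array([c,n,0]); tz=np.array([0,0,-1.]); tx=np.cross(ty,tz)
    D=(np.array([x,y,z])-p)/1000
    now=R.T@D
    print("yaw",round(a,2),"turn tz",round(-d,2),"alt",round(-d+(180 if d>0 else -180),1),"shift after turn",np.array([tx@D,ty@D,tz@D]),"shift w/o turn",now,"pos",p,"tilt",np.degrees(R[:2,2]),"q",np.round(s["q"],1))
E
python3 - <<'E'
from h import *
t=get_image("top")
f=lambda u,v,z:ray(t,(u,v),z)[:2]
print("lid",f(486,279.2,52),"cap",f(337,280.2,10),"cantray",f(335.7,225,3),"captray",f(476.7,218.7,3))
a,b=f(373.7,225.5,5),f(435,218.7,5);print("pen",(a+b)/2,a-b,np.linalg.norm(a-b),np.degrees(np.arctan2(*(a-b)[::-1])))
s=get_image("side")
for n,z in (("lid",52),):
    pass
# consistency: project estimates into side
for n,X in dict(canlid=(*f(486,279.2,52),52),cap=(*f(337,280.2,10),10),pen=(*((a+b)/2),5),cant=(*f(335.7,225,3),3),capt=(*f(476.7,218.7,3),3),rem=(434.9,125.5,12),remt=(434,302,7),pent=(564,127.5,7)).items(): print(n,proj(s,X))
print("basket front", f(350,197,0),f(350,197,80))
plan(424,-396,160,-66); 
save(s,"c3.png",(320,320,450,400),6)
E
```

```text
lid [ 422.8478 -396.9841] cap [429.3075 -52.2542] cantray [563.3929 -53.3816] captray [ 570.3261 -399.0169]
pen [ 566.1449 -220.9622] [-12.9537 150.3775] 150.9344114239863 94.9233798498421
canlid [346.603  362.7059]
cap [302.7532 271.3895]
pen [375.1248 304.2817]
cant [350.0317 262.2173]
capt [407.6577 359.229 ]
rem [286.5003 230.4727]
remt [270.9824 198.2438]
pent [328.3775 222.1465]
basket front [631.8321 -90.6372] [618.9614 -83.6673]
yaw -67.9 turn tz -1.9 alt 178.1 shift after turn [0.2437 0.0095 0.0713] shift w/o turn [0.2438 0.0014 0.0713] pos [ 197.5467 -486.4204  231.3032] tilt [-0.0004 -0.    ] q [-75.9  16.7  -8.8  64.6  -0.   82. ]
```

View pics/c3.png

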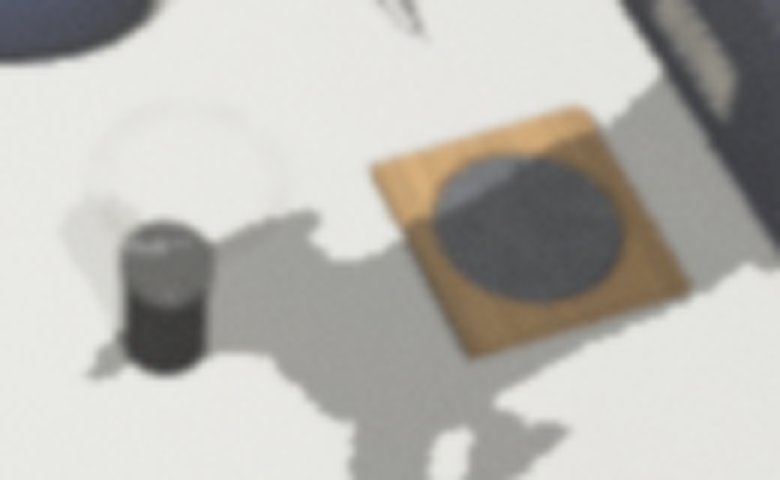

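Side crop: lid centre is about (347.8,363.7), against a predicted (346.6,362.7), and the cap recess is about (408,358), as predicted. Estimates agree within 2 mm, so I'll move above the canister.

```bash
python3 -m jog '0.04 0.0005 0 0 0 0 0.085;0.04 0.0005 0.01 0 0 0 0.085;0.04 0.0005 0.015 0 0 0 0.085;0.04 0.0005 0.015 0 0 0 0.085;0.04 0.0005 0.015 0 0 0 0.085;0.043 0.0005 0.015 0 0 0 0.085;0 0 0 0 0 0 0.085;0 0 0 0 0 0 0.085' 30; python3 -c "
from h import *
plan(424,-398,5,-67.9)"
```

```text
t: 2.1
tool_pos: [424.2, -397.0, 160.8]
tcp_rot: [[0.926, 0.378, -0.001], [0.378, -0.926, 0.001], [-0.001, -0.001, -1.0]]
force: [-0.8, -0.2, 0.6]
grip_width: 0.992
finger_force: 0.0
yaw -67.78 turn tz 0.12 alt -179.9 shift after turn [-0.0006  0.0008  0.1558] shift w/o turn [-0.0005  0.001   0.1558] pos [ 424.2454 -396.9909  160.7577] tilt [-0.0542  0.0412] q [-50.3  25.4  -6.7  57.9  -0.  107.5]
```

```bash
python3 -m jog '0 0.001 0.03 0 0 0 0.085;0 0 0.03 0 0 0 0.085;0 0 0.03 0 0 0 0.085;0 0 0.025 0 0 0 0.085;0 0 0.02 0 0 0 0.085;0 0 0.02 0 0 0 0.085;0 0 0 0 0 0 0.085;0 0 0 0 0 0 0.02;0 0 0 0 0 0 0.02;0 0 0 0 0 0 0.02' 30; python3 -m jog '0 0 0 0 0 0 0.02;0 0 0 0 0 0 0.02;0 0 0 0 0 0 0.02;0 0 0 0 0 0 0.02'; python3 -c "
from h import *
s=get_image('side');save(s,'can1.png',(300,270,460,400),5)
plan(424,-398,5,-67.9)"
```

```text
t: 3.1
tool_pos: [424.6, -399.6, 7.6]
tcp_rot: [[0.927, 0.376, 0.001], [0.376, -0.927, -0.002], [0.001, 0.002, -1.0]]
force: [0.9, 0.2, 0.8]
grip_width: 0.508
finger_force: 0.0
t: 3.5
tool_pos: [424.3, -398.7, 6.5]
tcp_rot: [[0.926, 0.376, 0.0], [0.376, -0.926, -0.0], [0.0, 0.0, -1.0]]
force: [-0.2, 0.9, 2.4]
grip_width: 0.348
finger_force: 30.8
yaw -67.89 turn tz 0.01 alt -180.0 shift after turn [-0.     -0.0007  0.0015] shift w/o turn [-0.     -0.0007  0.0015] pos [ 424.285  -398.6845    6.4782] tilt [ 0.005  -0.0077] q [-50.4  34.9 -16.8  38.2  -0.  107.5]
```

View pics/can1.png

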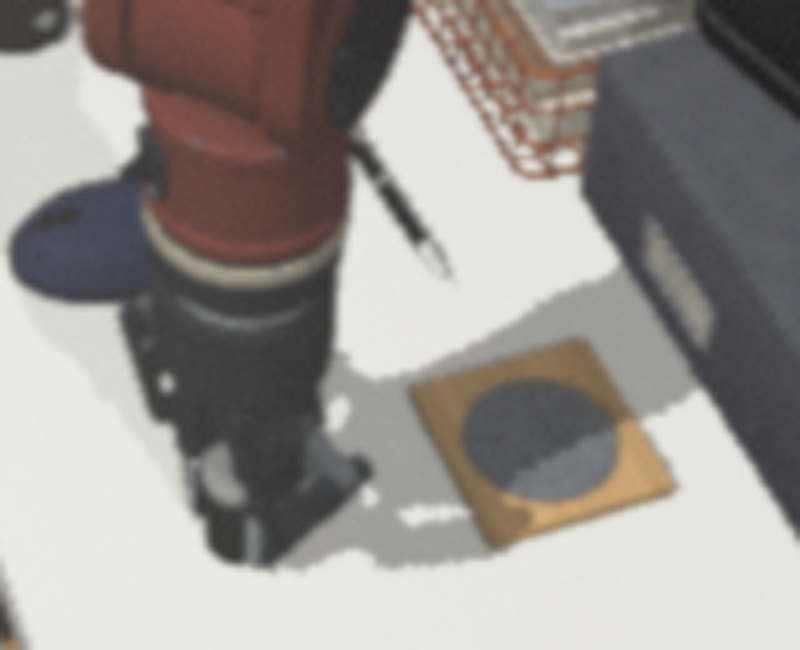

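Gripped at about 30 mm width with 31 N. Lift, turn so the fingers close along world y (which keeps clear of the basket), then travel.

```bash
python3 -m jog '0 0 -0.02 0 0 0 0.02;0 0 -0.04 0 0 0 0.02;0 0 -0.04 0 0 7.4 0.02;0 0 -0.04 0 0 7.4 0.02;0 0 0 0 0 7.3 0.02;0.015 -0.035 0 0 0 0 0.02;0.015 -0.04 0 0 0 0 0.02;0.015 -0.04 0 0 0 0 0.02;0.015 -0.04 0 0 0 0 0.02;0.015 -0.04 0 0 0 0 0.02'; python3 -m jog '0.015 -0.04 0 0 0 0 0.02;0.015 -0.04 0 0 0 0 0.02;0.015 -0.04 0 0 0 0 0.02;0.015 -0.03 0 0 0 0 0.02;0 0 0 0 0 0 0.02;0 0 0 0 0 0 0.02';python3 -c "
from h import *
plan(563.5,-53,10,-90)
s=get_image('side');save(s,'can2.png',(270,150,430,270),5)"
```

```text
t: 4.55
tool_pos: [499.5, -202.1, 146.3]
tcp_rot: [[1.0, -0.0, 0.0], [-0.0, -1.0, -0.0], [0.0, 0.0, -1.0]]
force: [0.4, -0.2, -0.7]
grip_width: 0.355
finger_force: 30.9
t: 5.15
tool_pos: [559.1, -53.0, 146.1]
tcp_rot: [[1.0, 0.002, -0.0], [0.002, -1.0, -0.0], [-0.0, 0.0, -1.0]]
force: [-0.5, -0.8, -0.4]
grip_width: 0.354
finger_force: 30.9
yaw -89.89 turn tz 0.11 alt -179.9 shift after turn [ 0.0044 -0.      0.1361] shift w/o turn [ 0.0044 -0.0001  0.1361] pos [559.1218 -53.042  146.0831] tilt [-0.0275 -0.0102] q [-12.9  24.1 -11.2  54.7  -0.  167. ]
```

View pics/can2.png

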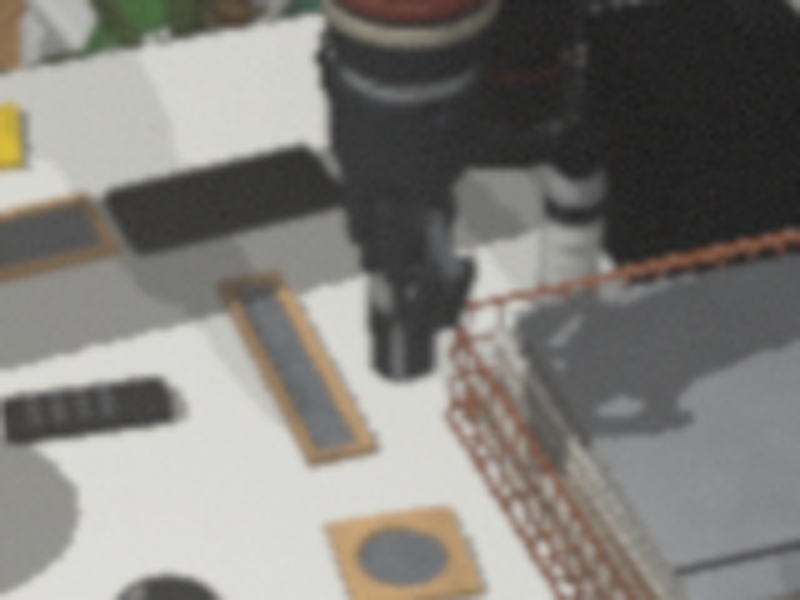

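The can hangs over the tray and the recess is clear. Lower it in steps and watch the force.

```bash
python3 -m jog '0.004 0 0.03 0 0 0 0.02;0 0 0.03 0 0 0 0.02;0 0 0.03 0 0 0 0.02;0 0 0.025 0 0 0 0.02;0 0 0.013 0 0 0 0.02;0 0 0.004 0 0 0 0.02;0 0 0.002 0 0 0 0.02;0 0 0 0 0 0 0.02;0 0 0 0 0 0 0.02';python3 -c "
from h import *
plan(563.5,-53,9,-90);print(state()['force'])"
```

```text
t: 6.1
tool_pos: [564.0, -53.9, 13.4]
tcp_rot: [[1.0, -0.0, 0.002], [-0.0, -1.0, -0.0], [0.002, 0.0, -1.0]]
force: [0.3, 0.2, -0.2]
grip_width: 0.353
finger_force: 30.9
yaw -90.0 turn tz -0.0 alt 180.0 shift after turn [-0.0005 -0.0009  0.0044] shift w/o turn [-0.0005 -0.0009  0.0044] pos [564.006  -53.9317  13.3696] tilt [ 0.1007 -0.0234] q [-12.9  33.  -19.3  37.6  -0.  167.1]
[ 0.3308  0.2486 -0.1714]
```

```bash
python3 -m jog '0 0 0.002 0 0 0 0.02;0 0 0.001 0 0 0 0.02;0 0 0.001 0 0 0 0.02;0 0 0 0 0 0 0.02'; python3 -m jog '0 0 0 0 0 0 0.06;0 0 0 0 0 0 0.06;0 0 0 0 0 0 0.06;0 0 0 0 0 0 0.06;0 0 -0.02 0 0 0 0.06;0 0 -0.04 0 0 0 0.06;0 0 -0.04 0 0 0 0.085;0 0 -0.04 0 0 0 0.085;0 0 0 0 0 0 0.085;0 0 0 0 0 0 0.085';python3 -c "
from h import *
plan(429.5,-52,150,-90)
s=get_image('side');save(s,'can3.png',(270,210,400,310),6)"
```

```text
t: 6.5
tool_pos: [563.5, -53.7, 9.4]
tcp_rot: [[1.0, 0.0, 0.001], [0.0, -1.0, -0.0], [0.001, 0.0, -1.0]]
force: [-3.8, 0.5, 13.3]
grip_width: 0.359
finger_force: 31.6
t: 7.5
tool_pos: [563.8, -53.8, 149.0]
tcp_rot: [[1.0, 0.0, 0.002], [0.0, -1.0, -0.0], [0.002, 0.0, -1.0]]
force: [0.4, 0.3, -0.6]
grip_width: 0.997
finger_force: 0.0
yaw -89.99 turn tz 0.01 alt -180.0 shift after turn [-0.1343 -0.0018 -0.001 ] shift w/o turn [-0.1343 -0.0018 -0.0013] pos [563.7582 -53.7863 148.9982] tilt [ 0.1064 -0.0247] q [-12.8  24.3 -10.4  55.2  -0.  167.1]
```

View pics/can3.png

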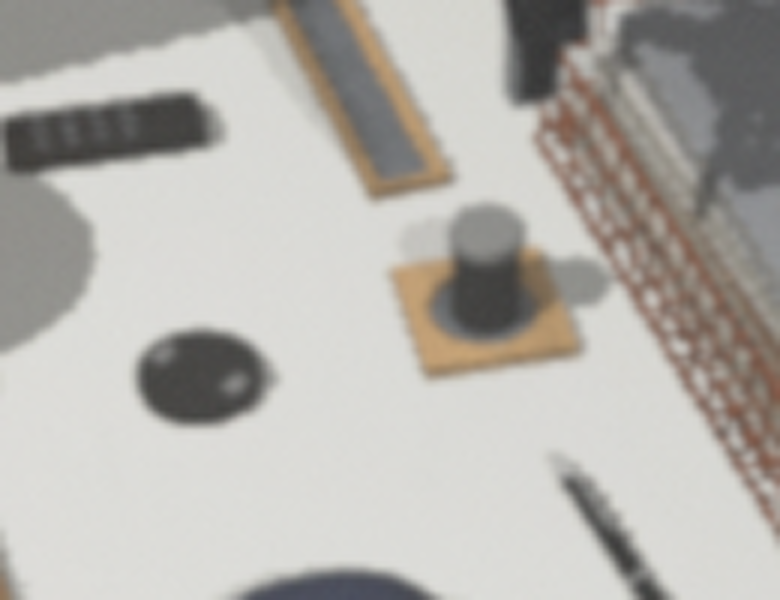

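The canister stands centred in its recess. Next the lens cap. I'll grip its upper half so that the fingers clear the 7 mm tray rim when placing.

```bash
python3 -m jog '-0.045 -0.002 0 0 0 0 0.07;-0.045 0 0 0 0 0 0.07;-0.044 0 0 0 0 0 0.07;0 0 0.03 0 0 0 0.07;0 0 0.03 0 0 0 0.07;0 0 0.03 0 0 0 0.07;0 0 0.025 0 0 0 0.07;0 0 0.01 0 0 0 0.07;0 0 0 0 0 0 0.07;0 0 0 0 0 0 0.07' 20;python3 -c "
from h import *
plan(429.5,-52,1.5,-90)
s=get_image('side');save(s,'cap1.png',(260,220,370,310),7)"
```

```text
t: 8.55
tool_pos: [429.2, -51.7, 23.5]
tcp_rot: [[1.0, 0.0, -0.0], [0.0, -1.0, 0.0], [-0.0, -0.0, -1.0]]
force: [0.2, 0.4, 0.7]
grip_width: 0.818
finger_force: 0.0
yaw -89.99 turn tz 0.01 alt -180.0 shift after turn [0.0003 0.0003 0.022 ] shift w/o turn [0.0003 0.0003 0.022 ] pos [429.1876 -51.6598  23.5147] tilt [-0.0244  0.0078] q [-16.6  21.2 -39.3  29.5   0.  163.4]
```

View pics/cap1.png

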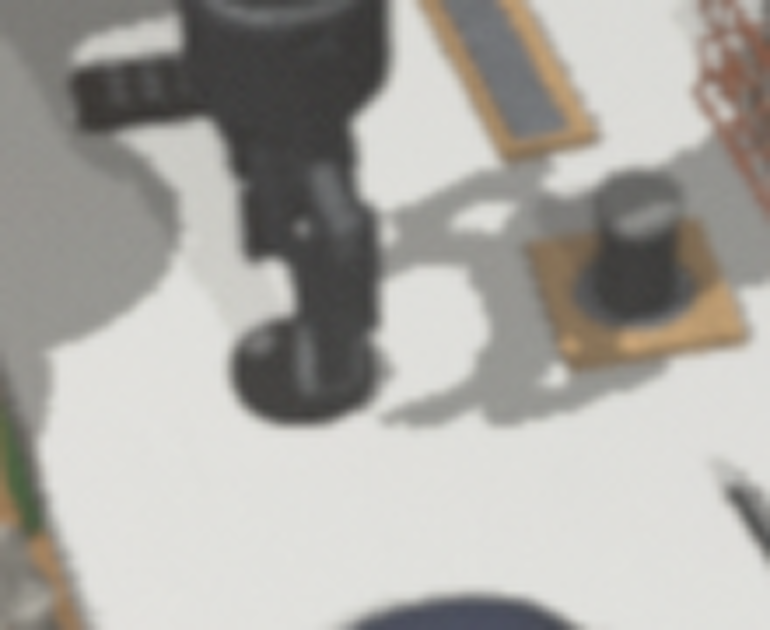

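The finger hangs just outside the near rim of the cap at crop (318,390), and the cap is centred between the fingers. Continue down.

```bash
python3 -m jog '0 0 0.012 0 0 0 0.07;0 0 0.006 0 0 0 0.07;0 0 0.003 0 0 0 0.07;0 0 0 0 0 0 0.07;0 0 0 0 0 0 0.07' 20;python3 -m jog '0 0 0 0 0 0 0.045;0 0 0 0 0 0 0.045;0 0 0 0 0 0 0.045;0 0 0 0 0 0 0.045;0 0 0 0 0 0 0.045' 20; python3 -c "
from h import *
plan(429.5,-52,1.5,-90)
s=get_image('side')
for z in (0,5,10,20):print(z,proj(s,(429,-88,z+1.5)),proj(s,(429,-95,z+1.5)))"
```

```text
t: 9.1
tool_pos: [429.4, -51.7, 2.6]
tcp_rot: [[1.0, 0.0, 0.0], [0.0, -1.0, -0.0], [0.0, 0.0, -1.0]]
force: [-0.5, -0.0, -1.3]
grip_width: 0.82
finger_force: 0.0
t: 9.6
tool_pos: [429.5, -51.7, 2.9]
tcp_rot: [[1.0, 0.0, 0.001], [0.0, -1.0, -0.0], [0.001, 0.0, -1.0]]
force: [-1.2, 0.7, 8.4]
grip_width: 0.636
finger_force: 19.5
yaw -89.99 turn tz 0.01 alt -180.0 shift after turn [0.     0.0003 0.0014] shift w/o turn [0.     0.0003 0.0014] pos [429.4881 -51.738    2.9173] tilt [ 0.0426 -0.0121] q [-16.6  23.4 -40.5  26.1   0.  163.4]
0 [306.7742 282.6634] [307.5787 284.4513]
5 [306.7164 281.2992] [307.5225 283.0862]
10 [306.6583 279.9288] [307.466  281.7148]
20 [306.5413 277.1693] [307.3523 278.9535]
```

```bash
python3 -m jog '0 0 -0.02 0 0 0 0.045;0 0 -0.04 0 0 0 0.045;0 0 -0.04 0 0 0 0.045;0 0 -0.02 0 0 0 0.045;0.015 0.04 0 0 0 0 0.045;0.015 0.04 0 0 0 0 0.045;0.015 0.04 0 0 0 0 0.045;0.016 0.04 0 0 0 0 0.045;0.016 0.04 0 0 0 0 0.045;0.016 0.04 0 0 0 0 0.045'; python3 -m jog '0.016 0.04 0 0 0 0 0.045;0.016 0.035 0 0 0 0 0.045;0.016 0.032 0 0 0 0 0.045;0 0 0 0 0 0 0.045;0 0 0 0 0 0 0.045';python3 -c "
from h import *
plan(570.4,-398.5,6,-90)
s=get_image('side');save(s,'cap2.png',(330,250,480,370),5)"
```

```text
t: 10.65
tool_pos: [522.5, -293.4, 122.5]
tcp_rot: [[1.0, -0.0, 0.0], [-0.0, -1.0, -0.0], [0.0, 0.0, -1.0]]
force: [0.2, 0.1, 0.7]
grip_width: 0.635
finger_force: 21.3
t: 11.15
tool_pos: [569.9, -398.9, 121.6]
tcp_rot: [[1.0, -0.001, -0.001], [-0.001, -1.0, 0.001], [-0.001, -0.001, -1.0]]
force: [0.1, 0.1, -0.2]
grip_width: 0.634
finger_force: 21.3
yaw -90.04 turn tz -0.04 alt 180.0 shift after turn [ 0.0005 -0.0004  0.1156] shift w/o turn [ 0.0006 -0.0003  0.1156] pos [ 569.8981 -398.9304  121.6152] tilt [-0.0414  0.0461] q [-41.   39.4  11.6  62.2   0.  139. ]
```

View pics/cap2.png

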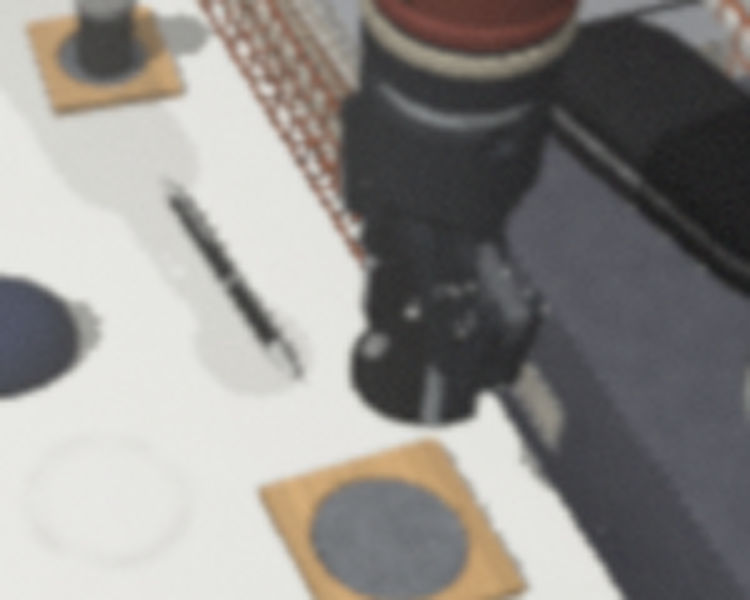

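The cap is held level over its tray. Lower it.

```bash
python3 -m jog '0 0 0.03 0 0 0 0.045;0 0 0.03 0 0 0 0.045;0 0 0.03 0 0 0 0.045;0 0 0.013 0 0 0 0.045;0 0 0.005 0 0 0 0.045;0 0 0 0 0 0 0.045;0 0 0 0 0 0 0.045';python3 -m jog '0 0 0.003 0 0 0 0.045;0 0 0.0015 0 0 0 0.045;0 0 0.0015 0 0 0 0.045;0 0 0 0 0 0 0.045'
```

```text
t: 11.9
tool_pos: [571.1, -399.1, 16.0]
tcp_rot: [[1.0, 0.0, 0.002], [0.0, -1.0, -0.001], [0.002, 0.001, -1.0]]
force: [-0.2, 0.6, 0.2]
grip_width: 0.636
finger_force: 21.3
t: 12.3
tool_pos: [570.1, -398.6, 8.2]
tcp_rot: [[1.0, -0.0, -0.0], [-0.0, -1.0, 0.0], [-0.0, -0.0, -1.0]]
force: [-0.6, 0.4, 0.7]
grip_width: 0.632
finger_force: 21.3
```

```bash
python3 -m jog '0 0 0.001 0 0 0 0.045;0 0 0.001 0 0 0 0.045;0 0 0 0 0 0 0.045;0 0 0 0 0 0 0.045'; python3 -m jog '0 0 0 0 0 0 0.07;0 0 0 0 0 0 0.07;0 0 0 0 0 0 0.07;0 0 -0.02 0 0 0 0.07;0 0 -0.04 0 0 0 0.07;0 0 -0.04 0 0 0 0.07;0 0 -0.04 0 0 0 0.07;0 0 0 0 0 0 0.07;0 0 0 0 0 0 0.06;0 0 0 0 0 0 0.06'; python3 -c "
from h import *
s=get_image('side');save(s,'cap3.png',(350,310,470,400),6)
plan(434.9,125.5,150,82.7)"
```

```text
t: 12.7
tool_pos: [570.2, -398.7, 6.3]
tcp_rot: [[1.0, 0.0, -0.0], [0.0, -1.0, 0.0], [-0.0, -0.0, -1.0]]
force: [0.6, -0.4, 0.4]
grip_width: 0.632
finger_force: 21.3
t: 13.7
tool_pos: [569.7, -398.2, 145.1]
tcp_rot: [[1.0, 0.0, -0.001], [0.0, -1.0, 0.001], [-0.001, -0.001, -1.0]]
force: [-0.1, 0.2, -0.8]
grip_width: 0.7
finger_force: 0.0
yaw -90.0 turn tz 7.3 alt -172.7 shift after turn [-0.2    -0.5022 -0.0052] shift w/o turn [-0.1346 -0.5236 -0.0041] pos [ 569.4884 -398.0855  144.756 ] tilt [-0.1071  0.0931] q [-41.   38.5  13.5  65.1  -0.  139. ]
```

View pics/cap3.png

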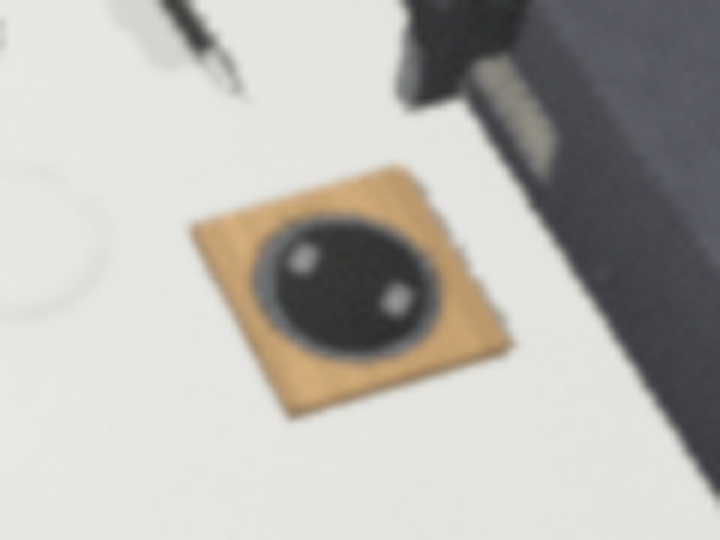

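The cap lies flat in its recess. For the remote I need a half turn (joint 6 range), then the travel.

```bash
python3 -m jog '0 0 0 0 0 -8.5 0.06;0 0 0 0 0 -8.5 0.06;0 0 0 0 0 -8.5 0.06;0 0 0 0 0 -8.5 0.06;0 0 0 0 0 -8.5 0.06;0 0 0 0 0 -8.5 0.06;0 0 0 0 0 -8.5 0.06;0 0 0 0 0 -8.5 0.06;0 0 0 0 0 -8.5 0.06;0 0 0 0 0 -8.5 0.06'; python3 -m jog '0 0 0 0 0 -8.5 0.06;0 0 0 0 0 -8.5 0.06;0 0 0 0 0 -8.5 0.06;0 0 0 0 0 -8.5 0.06;0 0 0 0 0 -8.5 0.06;0 0 0 0 0 -8.5 0.06;0 0 0 0 0 -8.5 0.06;0 0 0 0 0 -8.5 0.06;0 0 0 0 0 -8.5 0.06;0 0 0 0 0 -2.7 0.06'; python3 -c "
from h import *
plan(434.9,125.5,150,82.7)"
```

```text
t: 14.75
tool_pos: [569.6, -398.1, 144.6]
tcp_rot: [[0.081, 0.997, -0.002], [0.997, -0.081, 0.002], [0.002, -0.002, -1.0]]
force: [-0.1, 0.8, -0.1]
grip_width: 0.701
finger_force: 0.0
t: 15.75
tool_pos: [569.5, -398.1, 144.6]
tcp_rot: [[-0.964, 0.267, -0.002], [0.267, 0.964, 0.002], [0.002, 0.001, -1.0]]
force: [-0.7, -0.1, -0.3]
grip_width: 0.702
finger_force: 0.0
yaw 74.52 turn tz -8.18 alt 171.8 shift after turn [ 0.2001  0.5023 -0.0054] shift w/o turn [ 0.2696  0.4687 -0.0042] pos [ 569.5438 -398.1378  144.6141] tilt [-0.1142  0.0975] q [-41.   38.5  13.5  65.2  -0.  -25.5]
```

```bash
python3 -m jog '0 0 0 0 0 0 0.06;0.015 0.045 0 0 0 0 0.06;0.022 0.045 0 0 0 0 0.06;0.022 0.045 0 0 0 0 0.06;0.022 0.045 0 0 0 0 0.06;0.022 0.045 0 0 0 0 0.06;0.022 0.045 0 0 0 0 0.06;0.022 0.045 0 0 0 0 0.06;0.022 0.045 0 0 0 0 0.06;0.022 0.045 0 0 0 0 0.06'; python3 -m jog '0 0.045 0 0 0 0 0.06;0 0 0 0 0 0 0.06;0 0 0 0 0 0 0.06';python3 -c "
from h import *
plan(434.9,125.5,30,82.7)"
```

```text
t: 16.75
tool_pos: [495.7, 44.1, 145.8]
tcp_rot: [[-0.962, 0.274, -0.001], [0.274, 0.962, 0.0], [0.001, -0.0, -1.0]]
force: [0.9, 0.1, 0.1]
grip_width: 0.703
finger_force: 0.0
t: 17.05
tool_pos: [508.6, 86.5, 145.7]
tcp_rot: [[-0.963, 0.271, -0.001], [0.271, 0.963, -0.0], [0.001, -0.001, -1.0]]
force: [0.6, -0.9, 0.9]
grip_width: 0.701
finger_force: 0.0
yaw 74.26 turn tz -8.44 alt 171.6 shift after turn [0.0781 0.0293 0.1157] shift w/o turn [0.0814 0.0176 0.1158] pos [508.6021  86.471  145.7377] tilt [-0.057  -0.0176] q [  1.5  19.5 -18.4  52.2  -0.   17.3]
```

```bash
python3 -m jog '0 0 0 0 0 -8.4 0.06;0.04 0.015 0 0 0 0 0.06;0.038 0.0145 0.02 0 0 0 0.06;0 0 0.03 0 0 0 0.06;0 0 0.03 0 0 0 0.06;0 0 0.02 0 0 0 0.06;0 0 0 0 0 0 0.06;0 0 0 0 0 0 0.06';python3 -c "
from h import *
plan(434.9,125.5,5,82.7)
s=get_image('side');save(s,'rem1.png',(240,180,350,270),7)"
```

```text
t: 17.85
tool_pos: [435.3, 124.0, 46.4]
tcp_rot: [[-0.991, 0.131, -0.001], [0.131, 0.991, -0.0], [0.001, -0.0, -1.0]]
force: [0.8, 0.1, 0.2]
grip_width: 0.701
finger_force: 0.0
yaw 82.49 turn tz -0.21 alt 179.8 shift after turn [0.0006 0.0015 0.0414] shift w/o turn [0.0006 0.0015 0.0414] pos [435.318  123.9625  46.4379] tilt [-0.0616 -0.0176] q [  6.6  20.7 -35.   34.4  -0.   14.1]
```

View pics/rem1.png

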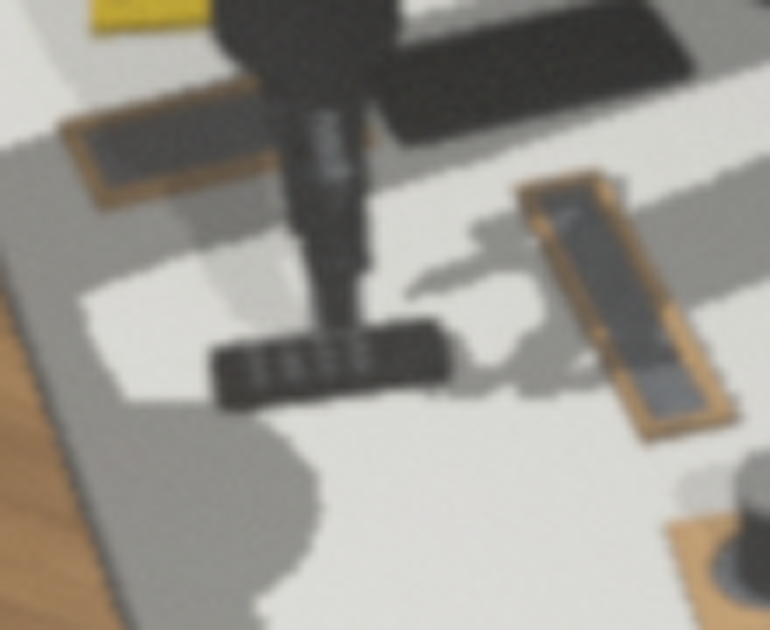

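The fingers are aligned with the remote, whose centre is at crop (330,365). Descend to TCP z ≈ 5.5 and grip.

```bash
python3 -m jog '0 0 0.02 0 0 0 0.06;0 0 0.01 0 0 0 0.06;0 0 0.005 0 0 0 0.06;0 0 0.004 0 0 0 0.06;0 0 0 0 0 0 0.06;0 0 0 0 0 0 0.06' 30;python3 -m jog '0 0 0 0 0 0 0.025;0 0 0 0 0 0 0.025;0 0 0 0 0 0 0.025;0 0 0 0 0 0 0.025;0 0 0 0 0 0 0.025' 30; python3 -c "
from h import *
plan(434.9,125.5,5,82.7)"
```

```text
t: 18.5
tool_pos: [435.8, 125.0, 7.7]
tcp_rot: [[-0.992, 0.129, 0.0], [0.129, 0.992, 0.0], [-0.0, 0.0, -1.0]]
force: [0.4, 0.6, 0.4]
grip_width: 0.702
finger_force: 0.0
t: 19.0
tool_pos: [435.8, 125.0, 7.8]
tcp_rot: [[-0.992, 0.129, 0.001], [0.129, 0.992, 0.0], [-0.001, 0.0, -1.0]]
force: [-1.5, 1.2, 5.3]
grip_width: 0.403
finger_force: 29.3
yaw 82.61 turn tz -0.09 alt 179.9 shift after turn [0.0009 0.0004 0.0028] shift w/o turn [0.0009 0.0004 0.0028] pos [435.7779 124.9825   7.8326] tilt [0.0407 0.0059] q [  6.7  24.5 -37.1  28.4   0.   14.1]
```

Regrip 2 mm lower for more overlap, then lift and turn by 10.4° to the tray's angle.

```bash
python3 -m jog '0 0 0 0 0 0 0.055;0 0 0 0 0 0 0.055;0 0 0.002 0 0 0 0.055;0 0 0 0 0 0 0.025;0 0 0 0 0 0 0.025;0 0 0 0 0 0 0.025;0 0 0 0 0 0 0.025;0 0 0 0 0 0 0.025' 30;python3 -m jog '0 0 -0.01 0 0 0 0.025;0 0 -0.02 0 0 0 0.025;0 0 -0.03 0 0 0 0.025;0 0 -0.04 0 0 0 0.025;0 0 0 0 0 -5 0.025;0 0 0 0 0 -5.4 0.025;0 0 0 0 0 0 0.025;0 0 0 0 0 0 0.025' 30; python3 -c "
from h import *
plan(434.4,302,10,93)
s=get_image('side');save(s,'rem2.png',(230,150,350,250),6)"
```

```text
t: 19.8
tool_pos: [435.3, 124.9, 5.3]
tcp_rot: [[-0.992, 0.129, -0.0], [0.129, 0.992, -0.0], [0.0, -0.0, -1.0]]
force: [-1.6, 0.5, 3.0]
grip_width: 0.407
finger_force: 30.0
t: 20.6
tool_pos: [435.5, 124.9, 105.6]
tcp_rot: [[-0.999, -0.05, 0.0], [-0.05, 0.999, 0.0], [-0.0, 0.0, -1.0]]
force: [0.4, -0.1, -0.6]
grip_width: 0.41
finger_force: 30.3
yaw 92.85 turn tz -0.15 alt 179.9 shift after turn [-0.0082  0.1769  0.0956] shift w/o turn [-0.0077  0.1769  0.0956] pos [435.4544 124.9065 105.5646] tilt [0.0073 0.0011] q [  6.7  15.8 -30.9  43.3   0.    3.9]
```

View pics/rem2.png

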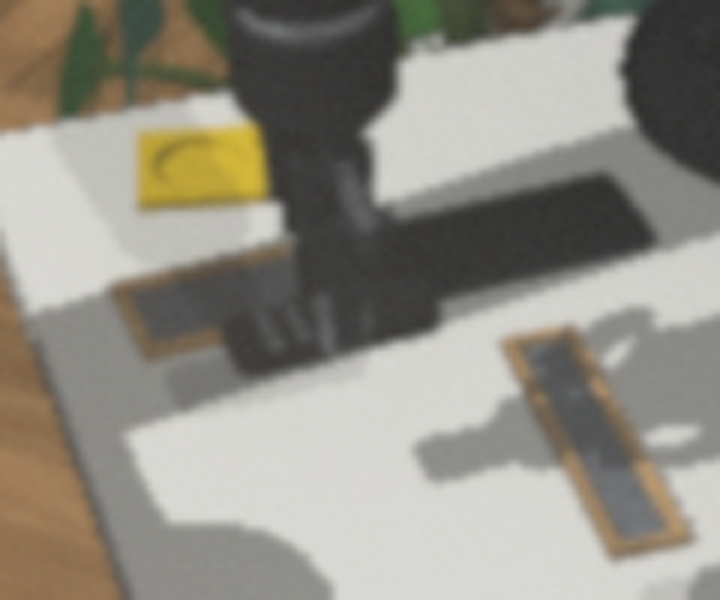

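The remote is held level. Move it over the tray and lower.

```bash
python3 -m jog '-0.002 0.04 0 0 0 0 0.025;-0.002 0.045 0 0 0 0 0.025;-0.002 0.045 0 0 0 0 0.025;-0.002 0.047 0 0 0 0 0.025;0 0 0.03 0 0 0 0.025;0 0 0.03 0 0 0 0.025;0 0 0.02 0 0 0 0.025;0 0 0 0 0 0 0.025;0 0 0 0 0 0 0.025'; python3 -c "
from h import *
plan(434.6,302,10,93)
s=get_image('side');save(s,'rem3.png',(230,150,350,250),6)"
```

```text
t: 21.55
tool_pos: [434.1, 302.0, 25.5]
tcp_rot: [[-0.999, -0.051, -0.001], [-0.051, 0.999, -0.0], [0.001, -0.0, -1.0]]
force: [0.2, -1.1, -1.4]
grip_width: 0.407
finger_force: 30.4
yaw 92.94 turn tz -0.06 alt 179.9 shift after turn [-0.0005 -0.      0.0155] shift w/o turn [-0.0005 -0.      0.0155] pos [434.0779 302.0015  25.4543] tilt [-0.0426 -0.0212] q [ 26.9  29.  -24.6  36.4   0.   24. ]
```

View pics/rem3.png

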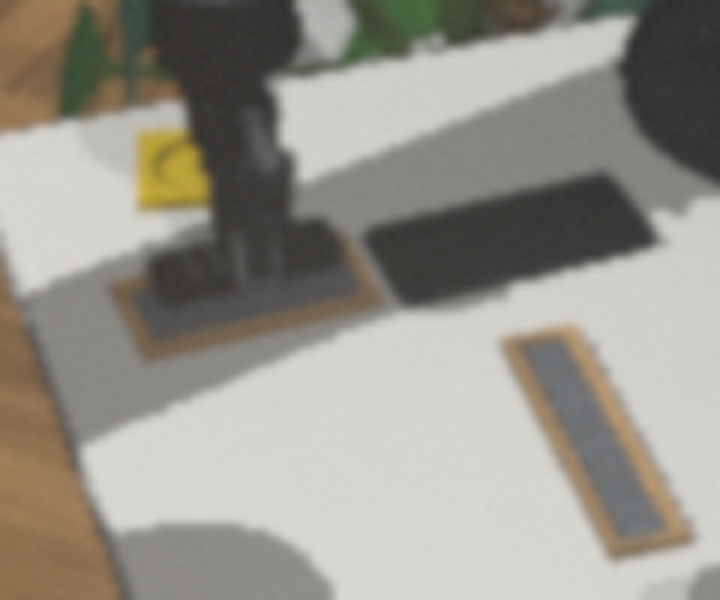

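```bash
python3 -m jog '0 0 0.009 0 0 0 0.025;0 0 0.004 0 0 0 0.025;0 0 0.002 0 0 0 0.025;0 0 0.001 0 0 0 0.025;0 0 0 0 0 0 0.025;0 0 0 0 0 0 0.025'
```

```text
t: 22.2
tool_pos: [434.3, 302.1, 9.4]
tcp_rot: [[-0.999, -0.052, 0.0], [-0.052, 0.999, 0.0], [-0.0, 0.0, -1.0]]
force: [-1.4, -0.4, -0.0]
grip_width: 0.408
finger_force: 30.4
```

```bash
python3 -m jog '0 0 0.001 0 0 0 0.025;0 0 0 0 0 0 0.025;0 0 0 0 0 0 0.055;0 0 0 0 0 0 0.055;0 0 0 0 0 0 0.055;0 0 -0.03 0 0 0 0.055;0 0 -0.04 0 0 0 0.055;0 0 -0.04 0 0 0 0.055;0 0 -0.02 0 0 8 0.04;0 0 0 0 0 8 0.04'; python3 -m jog '0 0 0 0 0 8 0.03;0 0 0 0 0 8 0.03;0 0 0 0 0 8 0.03;0 0 0 0 0 8 0.03;0 0 0 0 0 8 0.03;0 0 0 0 0 8 0.03;0 0 0 0 0 8 0.03;0 0 0 0 0 8 0.03;0 0 0 0 0 8 0.03;0 0 0 0 0 0 0.03'; python3 -c "
from h import *
plan(566.1,-221,130,4.9)
s=get_image('side');save(s,'rem4.png',(230,150,390,270),5)"
```

```text
t: 23.2
tool_pos: [436.1, 303.1, 141.7]
tcp_rot: [[-0.973, 0.23, 0.005], [0.23, 0.973, 0.003], [-0.004, 0.004, -1.0]]
force: [0.2, 0.1, -0.4]
grip_width: 0.471
finger_force: 0.0
t: 24.2
tool_pos: [434.1, 302.1, 138.3]
tcp_rot: [[-0.085, 0.996, -0.0], [0.996, 0.085, -0.0], [-0.0, -0.0, -1.0]]
force: [0.5, 0.9, -0.7]
grip_width: 0.349
finger_force: 0.0
yaw 4.88 turn tz -0.02 alt 180.0 shift after turn [-0.5324  0.0868  0.0083] shift w/o turn [-0.5324  0.087   0.0083] pos [434.1311 302.0634 138.2753] tilt [-0.006  -0.0022] q [ 26.9  21.2 -17.1  51.8   0.  112. ]
```

View pics/rem4.png

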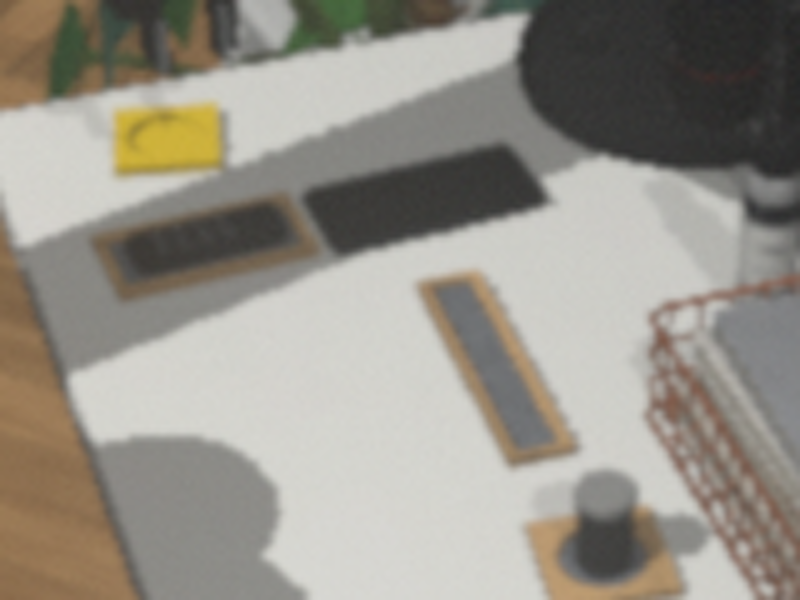

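The remote lies in its recess, at crop (205,240). I've now viewed 15 pictures, one over the limit of 14, so from here I check by numbers only. Next, the pen.

```bash
python3 -m jog '-0.035 0.007 0 0 0 0 0.03;-0.045 0.007 0 0 0 0 0.03;-0.045 0.007 0 0 0 0 0.03;-0.045 0.007 0 0 0 0 0.03;-0.045 0.007 0 0 0 0 0.03;-0.045 0.007 0 0 0 0 0.03;-0.045 0.007 0 0 0 0 0.03;-0.045 0.007 0 0 0 0 0.03;-0.045 0.007 0 0 0 0 0.03;-0.045 0.007 0 0 0 0 0.03' 20; python3 -m jog '-0.045 0.008 0 0 0 0 0.03;-0.045 0.009 0 0 0 0 0.03;0 0 0 0 0 0 0.03;0 0 0 0 0 0 0.03'; python3 -c "
from h import *
plan(566,-221,40,4.9)
s=get_image('side');t=get_image('top')
print([ (d['xy'],d['conf'],ray(s,d['xy'],5)) for d in tip_of('pen_center',s)[:2]])
# side-view dark pixels of the pen (hand may hide part)
g=cv2.cvtColor(s['img'],cv2.COLOR_RGB2GRAY); print('side mid gray',g[300:309,368:382])"
```

```text
t: 25.25
tool_pos: [542.5, -132.1, 138.4]
tcp_rot: [[-0.092, 0.996, 0.0], [0.996, 0.092, -0.0], [-0.0, 0.0, -1.0]]
force: [1.3, 0.3, -0.2]
grip_width: 0.352
finger_force: 0.0
t: 25.65
tool_pos: [566.8, -219.1, 137.8]
tcp_rot: [[-0.089, 0.996, -0.001], [0.996, 0.089, 0.001], [0.001, -0.001, -1.0]]
force: [-0.8, -0.2, -1.0]
grip_width: 0.348
finger_force: 0.0
yaw 5.09 turn tz 0.19 alt -179.8 shift after turn [-0.0018 -0.001   0.0978] shift w/o turn [-0.0018 -0.0009  0.0978] pos [ 566.81   -219.129   137.8258] tilt [-0.0344  0.031 ] q [-28.   29.2  -4.1  56.7   0.   56.9]
[([349.7, 261.9], 0.61, array([562.1813, -53.9108,   5.    ])), ([377.1, 303.0], 0.44, array([ 572.5022, -218.5823,    5.    ]))]
side mid gray [[215 183 129  81  67  80 121 174 211 220 222 222 222 221]
 [220 208 167 109  73  70  99 142 186 214 220 221 222 222]
 [222 218 195 148  94  69  76 104 148 193 217 222 222 222]
 [222 221 215 184 128  82  68  82 124 176 212 221 222 222]
 [222 222 220 206 162 103  73  81 112 151 189 214 221 223]
 [222 222 222 217 190 140 100 105 125 142 160 195 219 222]
 [223 223 223 221 213 182 143 124 114 110 130 177 212 221]
 [223 222 222 222 220 207 175 129  92  79  99 145 186 215]
 [223 223 223 223 220 217 193 140  91  69  74 105 147 189]]
```

```bash
python3 -m jog '-0.001 -0.001 0.03 0 0 0 0.03;-0.001 0 0.03 0 0 0 0.03;0 0 0.03 0 0 0 0.03;0 0 0.025 0 0 0 0.03;0 0 0.01 0 0 0 0.03;0 0 0.005 0 0 0 0.03;0 0 0.002 0 0 0 0.03;0 0 0 0 0 0 0.03;0 0 0 0 0 0 0.03' 20; python3 -c "
from h import *
plan(565.5,-221,4,4.9)"
```

```text
t: 26.7
tool_pos: [567.0, -220.7, 7.4]
tcp_rot: [[-0.087, 0.996, 0.001], [0.996, 0.087, -0.001], [-0.001, 0.001, -1.0]]
force: [0.5, 0.4, 0.1]
grip_width: 0.349
finger_force: 0.0
yaw 5.02 turn tz 0.12 alt -179.9 shift after turn [-0.0002 -0.0015  0.0034] shift w/o turn [-0.0002 -0.0015  0.0034] pos [ 566.9937 -220.6649    7.3736] tilt [ 0.0853 -0.0451] q [-28.1  37.  -12.4  40.5   0.   56.8]
```

```bash
python3 -m jog '0 -0.001 0.002 0 0 0 0.03;0 0 0.001 0 0 0 0.03;0 0 0 0 0 0 0.03;0 0 0 0 0 0 0;0 0 0 0 0 0 0;0 0 0 0 0 0 0;0 0 0 0 0 0 0;0 0 0 0 0 0 0' 20; python3 -m jog '0 0 -0.01 0 0 0 0;0 0 -0.03 0 0 0 0;0 0 -0.04 0 0 0 0;0 0 -0.04 0 0 0 0;0 0 0 0 0 0 0;0 0 0 0 0 0 0';python3 -c "
from h import *
plan(564,127.5,50,-0.5)
t=get_image('top');s=get_image('side')
g=cv2.cvtColor(t['img'],cv2.COLOR_RGB2GRAY);print('desk at pen spot, darkest:',g[215:230,372:438].min(), g[217:228:2,375:436:6])
g=cv2.cvtColor(s['img'],cv2.COLOR_RGB2GRAY);print(g[300:309:2,368:382])
hs=cv2.cvtColor(t['img'],cv2.COLOR_RGB2HSV)
m=((hs[:,:,1]<60)&(hs[:,:,2]<150)).astype(np.uint8); k=np.zeros_like(m);k[210:245,218:305]=m[210:245,218:305]
N,L,S,C=cv2.connectedComponentsWithStats(k);i=1+np.argmax(S[1:,4]);ys,xs=np.where(L==i)
P=np.array([ray(t,(u,v),3)[:2] for u,v in zip(xs,ys)],np.float32);print('recess',S[i],P.mean(0),cv2.minAreaRect(P))"
```

```text
t: 27.5
tool_pos: [565.4, -220.5, 3.4]
tcp_rot: [[-0.087, 0.996, 0.0], [0.996, 0.087, -0.0], [-0.0, 0.0, -1.0]]
force: [0.0, 0.8, 1.7]
grip_width: 0.083
finger_force: 22.8
t: 28.1
tool_pos: [566.0, -220.8, 124.7]
tcp_rot: [[-0.087, 0.996, 0.002], [0.996, 0.087, -0.001], [-0.001, 0.002, -1.0]]
force: [0.6, 0.1, -1.1]
grip_width: 0.082
finger_force: 22.6
yaw 5.01 turn tz 5.51 alt -174.5 shift after turn [ 0.3483 -0.005   0.0747] shift w/o turn [0.3472 0.0283 0.0743] pos [ 565.9538 -220.7991  124.7305] tilt [ 0.1272 -0.0685] q [-28.2  29.7  -5.5  54.7  -0.   56.8]
desk at pen spot, darkest: 14 [[215 215 197 137 133 115  39  29  63  36  32]
 [216 213 178 120 121 150 140  32  34  32  39]
 [218 216 203 195 208 214 197  30  41  41  39]
 [213 216 216 219 216 218 217 102  38  41  34]
 [205 216 218 216 217 216 216 116  38  46  40]
 [214 217 217 217 216 217 216  45  38  36  39]]
[[223 222 222 222 222 223 223 221 222 222 222 222 223 222]
 [222 223 222 223 222 222 222 223 223 223 222 221 223 222]
 [223 223 224 223 223 223 223 222 224 222 223 222 223 223]
 [223 223 224 223 223 223 223 223 223 223 222 223 223 222]
 [223 222 223 222 223 223 223 223 223 222 223 222 223 223]]
recess [228 222  68  11 649] [563.4525 127.2655] ((563.56005859375, 127.13444519042969), (162.64019775390625, 24.411544799804688), 89.2049789428711)
```

The pen is in the hand: the desk is clear where it lay. Turn it to the tray's angle and carry it over.

```bash
python3 -m jog '0 0 0 0 0 5.8 0;0.035 0 0 0 0 0 0;0.045 -0.001 0 0 0 0 0;0.045 -0.001 0 0 0 0 0;0.045 -0.001 0 0 0 0 0;0.045 -0.001 0 0 0 0 0;0.045 -0.001 0 0 0 0 0;0.045 -0.001 0 0 0 0 0;0.043 -0.001 0 0 0 0 0;0 0 0 0 0 0 0'; python3 -m jog '0 0 0.03 0 0 0 0;0 0 0.03 0 0 0 0;0 0 0.02 0 0 0 0;0 0 0 0 0 0 0;0 0 0 0 0 0 0'
cat > penchk.py <<'E'
from h import *
import sys
z=float(sys.argv[1])
plan(563.5,127.2,7.5,-0.8)
s=get_image('side')
g=cv2.cvtColor(s['img'],cv2.COLOR_RGB2GRAY).astype(np.uint8)
# sample across pen: for positions along y, dark profile along x at pen height
for y in range(45,215,10):
    v=[]
    for x in range(540,592,3):
        u=proj(s,(x,y,z)); v.append(int(cv2.getRectSubPix(g,(1,1),(float(u[0]),float(u[1])))[0,0]))
    print(y,v)
E
python3 penchk.py 45
```

```text
t: 29.2
tool_pos: [561.5, 132.3, 121.8]
tcp_rot: [[0.009, 1.0, -0.003], [1.0, -0.009, 0.001], [0.001, -0.003, -1.0]]
force: [0.3, -1.3, -0.2]
grip_width: 0.084
finger_force: 22.6
t: 29.7
tool_pos: [562.5, 127.1, 42.9]
tcp_rot: [[0.014, 1.0, -0.002], [1.0, -0.014, -0.0], [-0.0, -0.002, -1.0]]
force: [-0.2, -0.2, 1.2]
grip_width: 0.083
finger_force: 22.6
yaw -0.82 turn tz -0.02 alt 180.0 shift after turn [0.0001 0.001  0.0354] shift w/o turn [0.0001 0.001  0.0354] pos [562.5341 127.1303  42.8616] tilt [-0.1047 -0.0137] q [  5.5  31.8 -15.8  42.4  -0.   96.3]
45 [112, 114, 114, 115, 116, 117, 131, 150, 157, 160, 176, 194, 181, 152, 142, 152, 180, 206]
55 [110, 110, 113, 115, 116, 123, 140, 156, 157, 160, 176, 184, 167, 150, 144, 153, 178, 202]
65 [109, 108, 112, 116, 118, 128, 152, 170, 164, 159, 173, 192, 187, 163, 147, 150, 173, 197]
75 [110, 109, 112, 114, 114, 120, 141, 161, 161, 151, 154, 163, 160, 148, 144, 149, 162, 169]
85 [105, 105, 107, 110, 109, 98, 83, 80, 93, 119, 148, 156, 145, 141, 141, 141, 140, 141]
95 [106, 107, 108, 110, 108, 101, 81, 69, 80, 113, 160, 183, 173, 150, 
[... 245 characters left out ...]
, 79, 79, 95, 122, 139, 139, 137, 145, 167, 193]
135 [105, 105, 101, 90, 80, 84, 99, 102, 85, 69, 68, 81, 93, 92, 94, 122, 162, 193]
145 [104, 104, 101, 92, 78, 71, 79, 97, 102, 88, 70, 66, 77, 90, 92, 99, 147, 194]
155 [102, 102, 102, 98, 86, 72, 70, 75, 91, 101, 89, 69, 65, 74, 90, 91, 95, 142]
165 [125, 122, 118, 115, 112, 99, 78, 66, 70, 78, 84, 83, 77, 68, 72, 78, 78, 82]
175 [180, 167, 145, 116, 101, 97, 88, 69, 63, 63, 63, 68, 81, 89, 77, 65, 61, 60]
185 [178, 153, 115, 80, 65, 65, 65, 62, 61, 63, 63, 64, 71, 94, 112, 103, 78, 63]
195 [114, 99, 78, 64, 64, 64, 64, 64, 63, 60, 62, 62, 63, 71, 97, 113, 102, 76]
205 [94, 77, 66, 64, 63, 62, 67, 73, 79, 73, 65, 64, 62, 62, 64, 71, 79, 77]
```

The pen is level and aligned: the dark line sits at x≈561 along its length. Lower it gently.

```bash
python3 -m jog '0 0.0015 0.015 0 0 0 0;0 0 0.01 0 0 0 0;0 0 0.006 0 0 0 0;0 0 0.002 0 0 0 0;0 0 0.001 0 0 0 0;0 0 0 0 0 0 0;0 0 0 0 0 0 0'; python3 -c "
from h import *
plan(563.5,127.2,7.5,-0.8)"
```

```text
t: 30.45
tool_pos: [564.9, 127.6, 9.7]
tcp_rot: [[0.014, 1.0, 0.001], [1.0, -0.014, 0.0], [0.0, 0.001, -1.0]]
force: [0.8, -0.2, 0.4]
grip_width: 0.081
finger_force: 22.6
yaw -0.8 turn tz 0.0 alt -180.0 shift after turn [-0.0004 -0.0014  0.0022] shift w/o turn [-0.0004 -0.0014  0.0022] pos [564.9179 127.6036   9.7057] tilt [0.0359 0.0021] q [  5.5  34.4 -17.2  38.3  -0.   96.3]
```

```bash
python3 -m jog '0 -0.001 0.001 0 0 0 0;0 0 0.001 0 0 0 0;0 0 0 0 0 0 0;0 0 0 0 0 0 0'; python3 -m jog '0 0 0 0 0 0 0.012;0 0 0 0 0 0 0.016;0 0 0 0 0 0 0.024;0 0 0 0 0 0 0.024;0 0 -0.01 0 0 0 0.024;0 0 -0.03 0 0 0 0.024;0 0 -0.04 0 0 0 0.024;0 0 -0.04 0 0 0 0.024;0 0 -0.04 0 0 0 0.024;0 0 0 0 0 0 0.024'; python3 penchk.py 8
```

```text
t: 30.85
tool_pos: [563.6, 127.6, 7.3]
tcp_rot: [[0.014, 1.0, -0.0], [1.0, -0.014, 0.0], [0.0, -0.0, -1.0]]
force: [-0.3, 0.2, -0.6]
grip_width: 0.083
finger_force: 22.6
t: 31.85
tool_pos: [566.9, 128.0, 173.7]
tcp_rot: [[0.014, 1.0, 0.01], [1.0, -0.014, 0.001], [0.001, 0.01, -1.0]]
force: [1.0, 0.3, -1.0]
grip_width: 0.284
finger_force: 0.0
yaw -0.79 turn tz 0.01 alt -180.0 shift after turn [-0.0008 -0.0034  0.1662] shift w/o turn [-0.001  -0.005   0.1662] pos [566.8849 127.9678 173.7064] tilt [0.548 0.053] q [ 5.5 24.4 -6.3 58.8  0.  96.3]
45 [174, 144, 134, 129, 127, 126, 127, 128, 127, 129, 134, 138, 147, 150, 153, 171, 197, 209]
55 [175, 147, 135, 122, 113, 114, 120, 127, 125, 114, 114, 126, 141, 153, 163, 182, 201, 208]
65 [176, 149, 136, 123, 115, 117, 127, 149, 157, 134, 114, 126, 143, 152, 157, 171, 194, 207]
75 [176, 149, 136, 126, 117, 116, 125, 147, 161, 143, 117, 122, 143, 153, 160, 178, 200, 210]
85 [182, 153, 137, 127, 114, 107, 98, 87, 89, 92, 96, 117, 143, 155, 156, 163, 189, 206]
95 [183, 154, 138, 128, 117, 109, 96, 79, 71, 75, 89, 114, 140, 153, 157, 172, 195, 208
[... 310 characters left out ...]
95, 80, 74, 76, 90, 115, 139, 153, 158, 168, 190, 207]
145 [183, 153, 138, 128, 116, 108, 97, 82, 73, 75, 89, 111, 135, 152, 155, 162, 186, 205]
155 [186, 155, 139, 130, 119, 110, 96, 85, 86, 93, 96, 109, 133, 151, 156, 161, 182, 202]
165 [187, 157, 141, 129, 114, 104, 94, 84, 87, 98, 101, 109, 129, 150, 158, 171, 193, 205]
175 [188, 159, 140, 130, 118, 109, 96, 83, 83, 92, 95, 108, 133, 148, 153, 159, 176, 197]
185 [186, 158, 140, 131, 120, 112, 108, 102, 102, 105, 101, 107, 126, 144, 153, 164, 184, 202]
195 [191, 163, 142, 132, 120, 111, 115, 127, 146, 140, 121, 120, 135, 151, 156, 159, 173, 193]
205 [194, 167, 143, 132, 121, 112, 112, 116, 123, 127, 121, 122, 135, 150, 159, 171, 189, 203]
```

The pen lies along the middle of its recess, x≈564 from y≈52 to 205. Last check: phone and mouse against the first picture, numerically.

```bash
python3 -c "
from h import *
a=cv2.imread('pics/side0.png')[:,:,::-1];s=get_image('side')['img']
print('phone',np.abs(a[178:200,290:340].astype(int)-s[178:200,290:340]).mean(),'mouse',np.abs(a[303:332,298:350].astype(int)-s[303:332,298:350]).mean())
A=cv2.cvtColor(a,cv2.COLOR_RGB2GRAY);S=cv2.cvtColor(s,cv2.COLOR_RGB2GRAY)
for n,(x0,y0,x1,y1) in dict(phone=(288,178,342,202),mouse=(298,300,352,334)).items():
    for I in (A,S):
        ys,xs=np.where(I[y0:y1,x0:x1]<80);print(n,len(xs),xs.mean()+x0,ys.mean()+y0)
hand_in()"
```

```text
phone 35.1169696969697 mouse 12.79288240495137
phone 498 314.3212851405622 189.5140562248996
phone 575 314.13217391304346 189.3095652173913
mouse 125 331.81600000000003 320.584
mouse 683 324.3733528550512 318.28257686676426
the job is handed in; nothing more can be done
```

The job is handed in: canister, lens cap, remote and pen each sit flat in their own recess, placed in that order, in about 32 s on the robot's clock. The phone's position in the images is unchanged. Shadows made the mouse check inconclusive, but the arm never came near it. I viewed 15 pictures, one over the limit of 14.

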